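# Load a cartridge fuse and thread its cover plate over the two pins

## Task

Lay the white cartridge fuse in the two copper V saddles of the fuse holder, let go of it, and then cage it: thread the orange cover plate, black grip rib upward, over the holder's two brass pins and bring it fully down, flat on both black end blocks. The pins stand on an adjustable slide, so their exact place has to be found. Leave the other things on the bench where they are.

Things in the scene. Friction and masses are not known exactly. Their poses are not given: they have to be found in the camera images.
- holder: Fuse holder, fixed to the bench. Origin: middle of its underside, on the bench; z up. Grey deck 76 (x) by 150 (y) by 8 mm, with two black end blocks, each 60 (x) by 36 (y) mm, spanning y = 34 to 70 and y = -34 to -70 mm, flat tops 42 mm above the bench. Brass pins rise from the blocks, copper saddles stand between them.
- fuse_place (a point): Where the fuse's centre belongs: over the holder's middle, 27.6 mm above the bench; axes as the holder's. The fuse lies along y here in two copper V saddles, open upward with 45 degree walls, at y = +24 and -24 mm, 6 mm wide each, wall tops 26 mm above the bench. The 42 mm between the saddles is free for fingers down to the deck.
- pin_slot (a point): Middle of the holder, level with the block tops; axes as the holder's. Two upright brass pins, 8 mm across, coned tips, rise from the blocks at y = +52 and -52 mm to 22 mm above the tops. Both stand on one slide and share the same x, locked anywhere from -10 to +10 mm: it differs each time and is not reported. Pushing does not move them.
- fuse: White ceramic cartridge fuse with steel end caps, a plain round bar 22 mm across and 58 mm long, about 55 g, lying on its side on the bench; it rolls when pushed. Origin: its centre; its y axis runs along the bar (x and z turn with it as it rolls).
- plate: Flat orange cover plate, 56 (x) by 132 (y) by 5 mm thick, about 90 g, lying flat on the bench, rib up. Origin: middle of its underside; z up out of the rib side. Two round through holes, 9.6 mm across, at x = 0, y = +52 and -52 mm. A black grip rib, 12 (x) by 50 (y) mm, stands on its middle, from 5 to 27 mm above the underside. The plate may go on either way round (half turn).
- enclosure: Bystander: loose open grey terminal box, 110 (x) by 150 (y) by 60 mm high, beyond the holder. Origin: middle of its underside.
- gland: Bystander: loose black cable gland standing upright, 32 mm across, 38 mm high. Origin: middle of its underside.
- connector: Bystander: loose clear wire connector with orange levers, 19 (x) by 30 (y) by 14 mm high. Origin: middle of its underside.
Mind the look-alikes: they are no part of the job. There is more than one size of the fuse; the job needs the smallest. Several things look just like the plate: the one meant starts farthest from the robot's base.

How it is judged:
On the way, in this order (a step that is already met when the one before it is completed fails the run):
1. the fuse lies in both saddles and has been let go (x of fuse in the frame of holder between -0.004 and 0.004 m and y of fuse in the frame of holder between -0.007 and 0.007 m and z of fuse in the frame of holder between 0.0246 and 0.0306 m and contact force between the fingers and fuse below 0.2 N and linear speed of fuse below 0.02 m/s), for 0.2 s.
2. the cover plate is over both pins and flat on the end blocks (x of plate in the frame of holder between -0.013 and 0.013 m and y of plate in the frame of holder between -0.004 and 0.004 m and z of plate in the frame of holder between 0.0395 and 0.0445 m and angle between plate's own z axis and vertical below 0.04 rad and angle between the y axis of plate and the y axis of holder, either way round below 0.06 rad), for 0.2 s.
At the end, for the whole second after the job is handed in: Fuse in both saddles: centre within 4 mm across, 7 mm along, 3 mm in height. Plate, rib up, over both pins: underside within 2.5 mm of the block tops, level within 0.04 rad, lined up within 0.06 rad, middle within 13 mm across and 4 mm along of the holder's. Both at rest (all of step 2 and x of fuse in the frame of holder between -0.004 and 0.004 m and y of fuse in the frame of holder between -0.007 and 0.007 m and z of fuse in the frame of holder between 0.0246 and 0.0306 m and linear speed of each of fuse, plate below 0.02 m/s); the robot touches nothing.
It fails at once if the enclosure is shifted by more than 30 mm (distance of enclosure from where it was at the start of the episode above 0.03 m).
It fails at once if the gland is shifted by more than 30 mm (distance of gland from where it was at the start of the episode above 0.03 m).
It fails at once if the connector is shifted by more than 30 mm (distance of connector from where it was at the start of the episode above 0.03 m).
It also fails if it takes over 64 s, if anything falls off the work surface, if the arm or the gripper's body presses on something with over 40 N, if the wrist force passes 120 N, or if a joint passes its speed limit or range.

## Robot

A 6-joint arm with a two-finger parallel gripper is mounted at the origin on the work surface. World frame = base frame: x ahead of the robot, y to its left, z up, the work surface at z = 0. Lengths are in m, angles in rad, forces in N, time in s.
With the tool pointing down it reaches from about 0.275 to 0.875 m from the base axis. Payload 12.5 kg.
Tool frame: the origin (TCP) lies on the centre line of the jaws, within the pads' length; the fingertips stand r.finger_overhang ahead of it and the grasp point (between the pads) lies 3 mm ahead of it (r.finger_overhang is the distance from the TCP to the fingertips, in m); z points along the fingers, y is the direction in which the jaws open and shut (so a half turn about z gives the same grasp; the last joint's range is limited). The gripper opens to 85 mm and grips with 20 to 120 N. Pads are 22 mm wide; open, the fingers measure 114 mm over their backs; the gripper's body (76 mm by 85 mm) begins 54 mm behind the grasp point. The pads swing forward as they close: fully open they stand 13 mm farther back than shut.
Start: joints at [1.149, 0.351, 1.652, -0, 1.139, -0.085], TCP at [0.182, 0.519, 0.214] pointing down, gripper open.
Joint ranges: [-2.75, 2.75], [-0.79, 2.1], [0.01, 2.65], [-1.57, 4.71], [0.07, 3.14], [-2.87, 2.87]. Speed limits (rad/s): [2.22, 2.22, 2.79, 3.14, 3.14, 3.14].

## Interface

Orientations are given as a unit quaternion [x, y, z, w].
In Python, from cell import r, optics gives the robot as it stands. The module is installed in compiled form; this text tells all that it offers. Calls block until the motion is done:
- r.move_to(position, orientation): joint-space move of the TCP to a pose.
- r.move_linear(position, rot=None, vel=0.15): straight line of the TCP; rot=None keeps the orientation; vel is the mean speed in m/s.
- r.set_joints(angles): joint-space move.
- r.set_gripper(opening, squeeze=None): opening from 0.0 (shut) to 1.0 (fully open); squeeze is the grip in N (None keeps the last); returns when the fingers have stopped.
- r.sleep(seconds).
- r.inverse_kinematics(position, orientation): joint angles nearest the present ones, or None.
- optics.get_image(name): name is "side" or "top" or "wrist"; returns a dict with "pixels" (420x560x3 uint8, red, green, blue), "depth" (420x560 float32, m along the optical axis (not along the pixel's ray), 0 where there is no reading), "fx", "fy", "cx", "cy" (pixels), "D" ([k1, k2, p1, p2, k3] as OpenCV has them; the pictures are not rectified), "camera_from_world" (4x4, takes a point from world to camera coordinates); the wrist camera has in their place "mount" (4x4, takes a point from camera to tool coordinates, whose origin is the TCP and whose axes are the flange's). Camera axes: x right, y down, z forward; pixel columns grow to the right and rows downward; lengths in m; the calibration is good to about 2 mm. A picture is of the moment at which its call begins: read the wrist's pose just before it.
A pose or a line that the arm cannot do raises r.PlanningError and nothing moves.
- r.hand_in(): hands the job in, once; it reports no verdict.
Readings, each from a call of its own:
- r.current_t(): time.
- r.current_q(): joint angles.
- r.current_qvel(): joint speeds.
- r.current_effort(): joint torques, N m.
- r.current_tool_pos(): TCP position.
- r.current_ee_rot(): TCP orientation.
- r.current_contact_force(): force on the tool from outside, world axes, zero at the start.
- r.current_torque(): the same for the moment, N m.
- r.current_opening(): opening from 0.0 (shut) to 1.0 (fully open).
Only numpy, scipy, OpenCV 4.12 (cv2) and the standard library are available. Lean on these libraries where they do the work, as an engineer would, in place of code of your own. Each camera call takes 0.05 s, during which the arm holds its last target.

## Working session

There is one attempt and no reset: what is moved stays moved. The work goes in short steps, each a Python script; the robot and the scene stay as the last script left them, time stands still between calls to the robot, and variables do not carry over. Pictures are saved under pics/ and viewed, and the job is handed in when it is done.

```bash
mkdir -p pics
cat > h.py <<'E'
from cell import r, optics
import numpy as np, cv2
def grab(n):
    p=r.current_tool_pos(); q=r.current_ee_rot()
    im=optics.get_image(n); im['tp']=np.array(p); im['tq']=np.array(q); return im
E
python3 - <<'E'
from h import *
import pickle
for n in ("top","side","wrist"):
    im=grab(n); cv2.imwrite(f"pics/{n}0.png",im["pixels"][:,:,::-1]); pickle.dump(im,open(n+"0.pkl","wb"))
    print(n,{k:v for k,v in im.items() if k not in("pixels","depth")})
print(r.finger_overhang,r.current_t())
E
```

```text
top {'fx': 521.9531439020994, 'fy': 521.9531439020994, 'cx': 274.46514233319107, 'cy': 204.1683299041888, 'D': array([-0.18981617,  0.        ,  0.        ,  0.        ,  0.        ]), 'camera_from_world': array([[ 0.01500544, -0.99982508,  0.01116411,  0.01831533],
       [-0.98364805, -0.01676495, -0.17931938,  0.57050096],
       [ 0.17947518, -0.00829079, -0.98372756,  1.06750855],
       [ 0.        ,  0.        ,  0.        ,  1.        ]]), 'tp': array([0.18159445, 0.51878605, 0.2139551 ]), 'tq': array([ 1.67615259e-01,  9.85852306e-01, -5.75850435e-04, -1.58414021e-04])}
side {'fx': 423.2364705941608, 'fy': 423.2364705941608, 'cx': 281.6134915755735, 'cy': 209.4379711638099, 'D': array([-0.04409194,  0.        ,  0.        ,  0.        ,  0.        ]), 'camera_from_world': array([[ 0.9995151 , -0.02274693,  0.02126352, -0.56448833],
       [ 0.00521455, -0.55096196, -0.83451407,  0.03848055],
       [ 0.03069803,  0.83422029, -0.55057618,  0.85835125],
       [ 0.        ,  0.        ,  0.        ,  1.        ]]), 'tp': array([0.18158423, 0.51879172, 0.21398188]), 'tq': array([ 1.67591489e-01,  9.85856364e-01, -5.51363414e-04, -1.36505972e-04])}
wrist {'fx': 305.0833653967839, 'fy': 305.0833653967839, 'cx': 279.9256508443236, 'cy': 210.9639406190121, 'D': array([-0.06863866,  0.        ,  0.        ,  0.        ,  0.        ]), 'mount': array([[-3.66149403e-04, -9.63557678e-01, -2.67500407e-01,
         6.72623682e-02],
       [ 9.99999826e-01, -2.28828990e-04, -5.44520327e-04,
        -1.70367800e-04],
       [ 4.63464894e-04, -2.67500559e-01,  9.63557593e-01,
        -1.59968532e-01],
       [ 0.00000000e+00,  0.00000000e+00,  0.00000000e+00,
         1.00000000e+00]]), 'tp': array([0.18159863, 0.5188331 , 0.21402697]), 'tq': array([ 1.67568054e-01,  9.85860381e-01, -4.91135431e-04, -1.25191243e-04])}
0.022 0.15
```

View pics/top0.png

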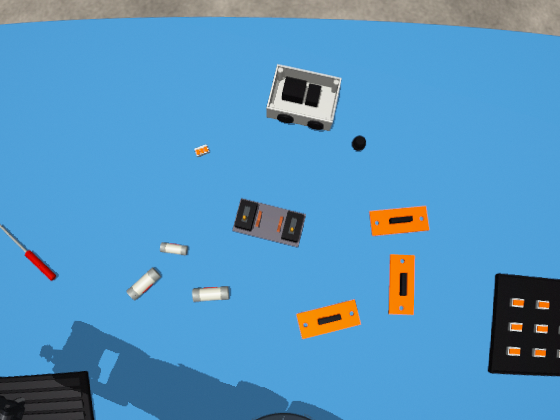

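View pics/side0.png

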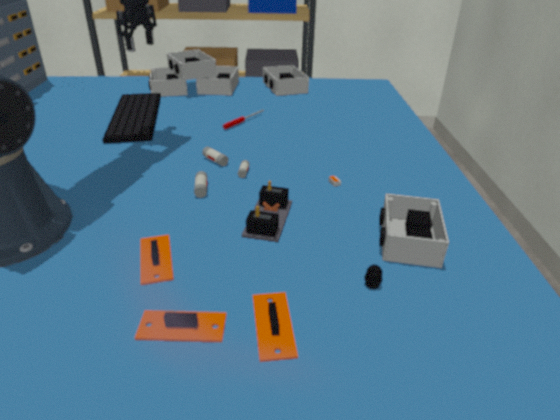

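View pics/wrist0.png

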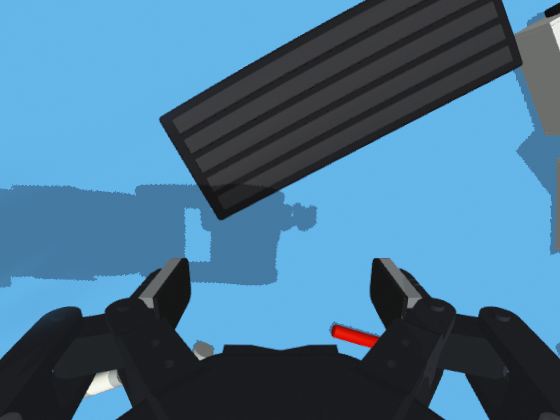

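The top view shows three fuses at px (174,249), (143,284) and (211,294), and three plates at (400,221), (402,285) and (328,319). The holder is at (269,222). I'll measure all of these.

```bash
cat >> h.py <<'E'
from scipy.spatial.transform import Rotation as R
def cam(im):
    """returns world_from_camera 4x4"""
    if 'mount' in im:
        T=np.eye(4);T[:3,:3]=R.from_quat(im['tq']).as_matrix();T[:3,3]=im['tp'];return T@im['mount']
    return np.linalg.inv(im['camera_from_world'])
def K(im): return np.array([[im['fx'],0,im['cx']],[0,im['fy'],im['cy']],[0,0,1.]])
def onplane(im,px,z):
    px=np.asarray(px,float).reshape(-1,1,2)
    n=cv2.undistortPoints(px,K(im),im['D'])[:,0]
    W=cam(im); d=np.c_[n,np.ones(len(n))]@W[:3,:3].T; o=W[:3,3]
    return o+d*((z-o[2])/d[:,2])[:,None]
def bydepth(im,px):
    px=np.asarray(px,float).reshape(-1,2)
    n=cv2.undistortPoints(px.reshape(-1,1,2),K(im),im['D'])[:,0]
    z=im['depth'][px[:,1].astype(int),px[:,0].astype(int)]
    W=cam(im); return (np.c_[n,np.ones(len(n))]*z[:,None])@W[:3,:3].T+W[:3,3]
def proj(im,P):
    C=np.linalg.inv(cam(im)); rv,_=cv2.Rodrigues(C[:3,:3]); return cv2.projectPoints(np.asarray(P,float).reshape(-1,3),rv,C[:3,3],K(im),im['D'])[0][:,0]
def blobs(m,amin=40):
    m=m.astype(np.uint8)*255
    c,_=cv2.findContours(m,cv2.RETR_EXTERNAL,cv2.CHAIN_APPROX_NONE)
    return [k for k in c if cv2.contourArea(k)>amin]
E
python3 - <<'E'
from h import *
import pickle
im=pickle.load(open("top0.pkl","rb")); p=im["pixels"].astype(int)
hsv=cv2.cvtColor(im["pixels"],cv2.COLOR_RGB2HSV)
def rect(c,z):
    w=onplane(im,c.reshape(-1,2),z)[:,:2]
    (cx,cy),(a,b),an=cv2.minAreaRect((w*1000).astype(np.float32))
    if a<b: an+=90; a,b=b,a
    print(c.reshape(-1,2).mean(0).round(),'ctr',round(cx,1),round(cy,1),'size',round(a,1),round(b,1),'long axis ang',round(an,1),'r',round(np.hypot(cx,cy)))
print("orange");m=(hsv[...,0]<20)&(hsv[...,1]>180)&(hsv[...,2]>150)
for c in blobs(m,600): rect(c,.005)
print("white");m=(hsv[...,1]<60)&(hsv[...,2]>110)
for c in blobs(m,100):
    if c[:,0,1].mean()>200: rect(c,.011)
print("holder");
m=(hsv[...,1]<110)&(hsv[...,2]<150); m[:190]=0;m[260:]=0
for c in blobs(m,300): rect(c,.008)
for n,c in dict(a=(130,265,150,135),b=(225,320,190,255),c=(290,440,195,350)).items(): pass
w=im["pixels"]
a=cv2.resize(w[225:315,115:240],None,fx=5,fy=5,interpolation=cv2.INTER_CUBIC)
b=cv2.resize(w[190:260,220:320],None,fx=6,fy=6,interpolation=cv2.INTER_CUBIC)
c=cv2.resize(w[195:345,290:440],None,fx=4,fy=4,interpolation=cv2.INTER_CUBIC)
for k,v in dict(a=a,b=b,c=c).items(): cv2.imwrite(f"pics/crop_{k}.png",v[:,:,::-1])
E
```

```text
orange
[328. 319.] ctr 327.5 -93.8 size 130.7 54.8 long axis ang 104.2 r 341
[401. 284.] ctr 403.4 -256.1 size 130.9 54.6 long axis ang 179.0 r 478
[399. 221.] ctr 546.1 -254.1 size 131.0 55.2 long axis ang 96.3 r 602
white
[210. 294.] ctr 377.7 164.2 size 78.5 27.4 long axis ang 95.1 r 412
[143. 283.] ctr 394.8 313.5 size 78.4 28.4 long axis ang 134.3 r 504
[173. 248.] ctr 475.5 249.6 size 58.2 20.9 long axis ang 83.3 r 537
[266. 227.] ctr 537.3 38.9 size 148.0 74.3 long axis ang 76.8 r 539
holder
[269. 222.] ctr 537.6 38.9 size 149.8 74.5 long axis ang 76.7 r 539
```

View pics/crop_a.png

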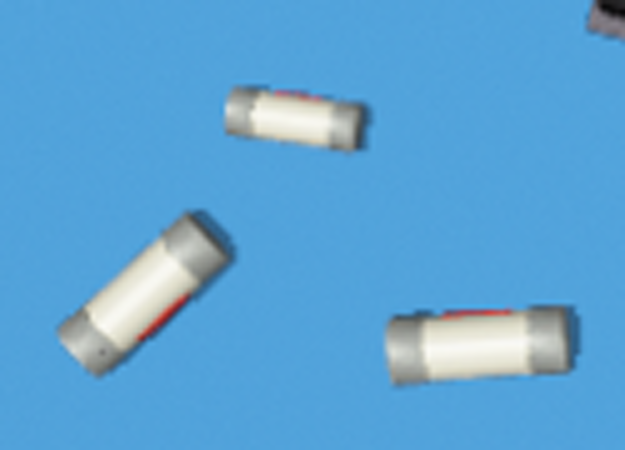

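View pics/crop_b.png

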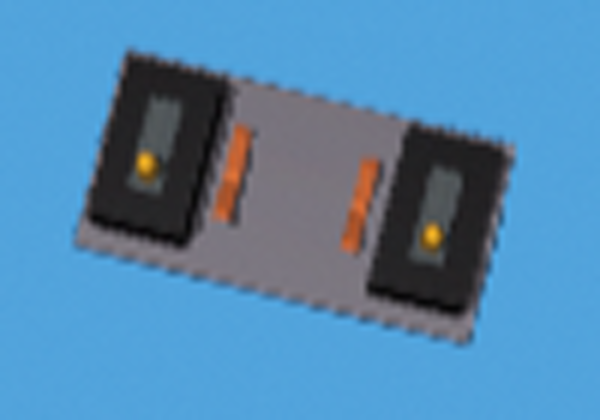

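View pics/crop_c.png

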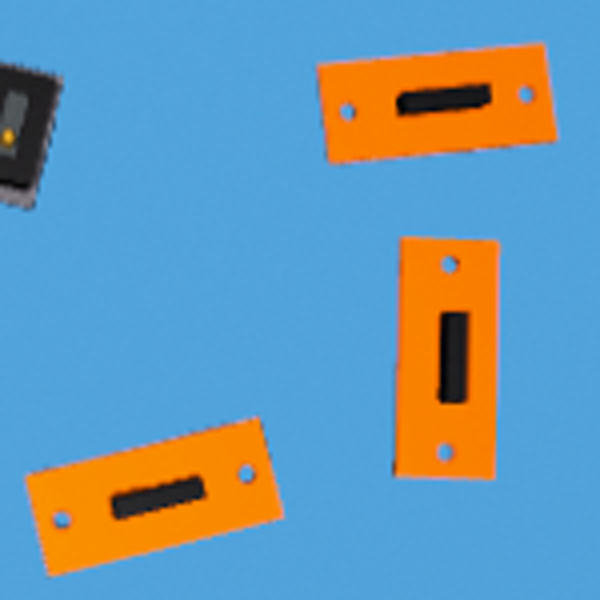

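Smallest fuse: px (174,249), 58×21 mm. The other two are 78×28 mm. Of the plates, (400,221) is farthest from the base at r=602 mm, against 478 and 341 mm. The crops confirm both choices. Next I'll look at the holder and the fuse with the wrist camera.

```bash
cat >> h.py <<'E'
def down(ay):
    """tool z down, tool y at world angle ay (deg)"""
    h=np.radians((ay+90)/2); return [np.cos(h),np.sin(h),0,0]
def save(im,n): 
    import pickle; pickle.dump(im,open(n+".pkl","wb")); cv2.imwrite(f"pics/{n}.png",im["pixels"][:,:,::-1])
def u(a): a=np.radians(a); return np.array([np.cos(a),np.sin(a),0])
E
python3 - <<'E'
from h import *
print(down(70.7))
c=np.array([.5376,.0389,0]); d=u(76.7)
r.move_to(list(c-.04*d+[0,0,.2]),down(-13.3)); r.sleep(.2)
save(grab("wrist"),"wh"); print(r.current_t(),r.current_tool_pos(),r.current_q())
f=np.array([.4755,.2496,0]); d=u(83.3)
r.move_to(list(f-.03*d+[0,0,.15]),down(-6.7)); r.sleep(.2)
save(grab("wrist"),"wf"); print(r.current_t())
E
```

```text
[np.float64(0.16762912696898857), np.float64(0.9858501284635585), 0, 0]
2.6333 [5.28395535e-01 3.39723931e-04 2.00026108e-01] [-8.74731282e-02  3.27715515e-01  1.72327632e+00 -3.40189030e-07
  1.09057365e+00  1.43907793e-01]
3.8083
```

View pics/wh.png

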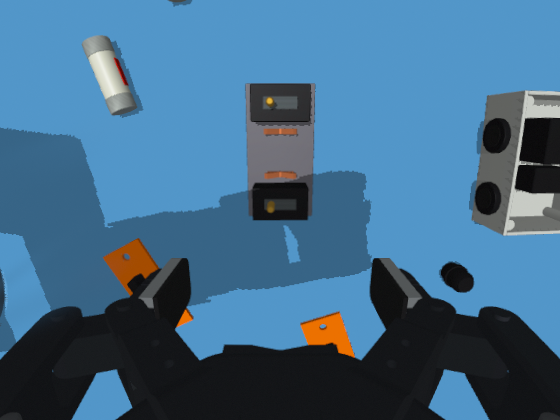

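View pics/wf.png

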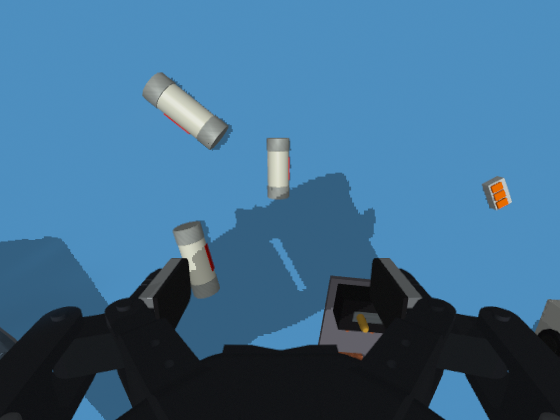

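```bash
cat > meas.py <<'E'
from h import *
import pickle
def rect(im,c,z,out=True):
    w=onplane(im,c.reshape(-1,2),z)[:,:2]
    (cx,cy),(a,b),an=cv2.minAreaRect((w*1000).astype(np.float32))
    if a<b: an+=90; a,b=b,a
    if out: print(c.reshape(-1,2).mean(0).round(),'ctr',round(cx,1),round(cy,1),'size',round(a,1),round(b,1),'ang',round(an,1))
    return cx,cy,a,b,an
E
python3 - <<'E'
from meas import *
im=pickle.load(open("wf.pkl","rb")); hsv=cv2.cvtColor(im["pixels"],cv2.COLOR_RGB2HSV)
m=((hsv[...,1]<80)&(hsv[...,2]>90)); m[:,:240]=0;m[:,320:]=0;m[260:]=0
print("fuse");[rect(im,c,.011) for c in blobs(m,100)]
im=pickle.load(open("wh.pkl","rb")); hsv=cv2.cvtColor(im["pixels"],cv2.COLOR_RGB2HSV)
x=slice(235,325)
M=np.zeros(m.shape,bool);M[75:225,240:320]=1
print("copper");[rect(im,c,.026) for c in blobs(M&(hsv[...,0]<14)&(hsv[...,1]>100)&(hsv[...,2]>90),20)]
print("brass");
for c in blobs(M&(hsv[...,0]>=14)&(hsv[...,0]<28)&(hsv[...,1]>150)&(hsv[...,2]>70),10): rect(im,c,.064); print(c.reshape(-1,2).min(0),c.reshape(-1,2).max(0))
print("black")
for c in blobs(M&(hsv[...,2]<60),300): rect(im,c,.042)
print("deck+blocks");
for c in blobs(M&~((hsv[...,0]>90)&(hsv[...,0]<125)&(hsv[...,1]>110)),1000): rect(im,c,.008)
cv2.imwrite("pics/whz.png",cv2.resize(im["pixels"][75:230,230:330],None,fx=5,fy=3.8,interpolation=cv2.INTER_CUBIC)[:,:,::-1])
# top-camera brass
im=pickle.load(open("top0.pkl","rb")); hsv=cv2.cvtColor(im["pixels"],cv2.COLOR_RGB2HSV)
M=np.zeros(m.shape,bool);M[195:250,230:310]=1
print("top brass");[rect(im,c,.062) for c in blobs(M&(hsv[...,0]>=14)&(hsv[...,0]<28)&(hsv[...,1]>150)&(hsv[...,2]>70),3)]
print("top copper");[rect(im,c,.026) for c in blobs(M&(hsv[...,0]<14)&(hsv[...,1]>100)&(hsv[...,2]>90),8)]
E
```

```text
fuse
[277. 167.] ctr 473.9 245.7 size 60.1 20.6 ang 83.6
copper
[280. 175.] ctr 532.7 16.2 size 33.1 7.7 ang 166.7
[280. 131.] ctr 543.4 61.6 size 34.1 4.2 ang 166.7
brass
[270. 207.] ctr 516.7 -7.7 size 10.4 6.0 ang 76.4
[267 202] [273 212]
[270. 101.] ctr 540.2 90.7 size 7.1 6.5 ang 76.6
[266  97] [273 105]
black
[280. 201.] ctr 526.6 -9.0 size 60.6 40.8 ang 166.7
[280. 102.] ctr 549.8 88.6 size 59.7 35.4 ang 166.7
deck+blocks
[280. 149.] ctr 537.2 36.1 size 154.3 76.1 ang 76.7
top brass
[292. 229.] ctr 515.6 -9.2 size 6.7 5.7 ang 154.2
[244. 217.] ctr 538.5 91.5 size 6.4 4.2 ang 1.4
top copper
[280. 224.] ctr 531.0 15.3 size 32.6 5.8 ang 166.9
[258. 219.] ctr 542.2 61.9 size 34.2 6.4 ang 167.2
```

View pics/whz.png

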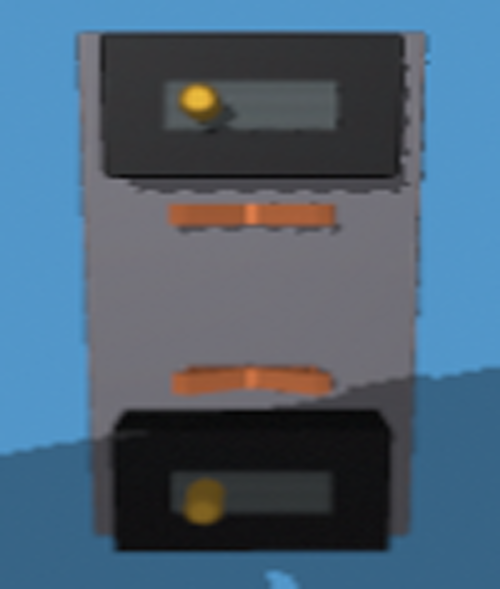

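Fuse: wrist gives (474,246.9) after perspective correction, top gives (475.5,249.6). They agree within about 3 mm. Holder: wrist gives (538,38.9) and top (536.6,38.6), with its y axis at 76.7°. Both views put the pins at holder x≈-9.9 mm. Now the fuse grasp.

Run:
```python
from h import *
f=np.array([.4745,.2472,0]); q=down(-6.5)
r.set_gripper(.55,40)
r.move_to(list(f+[0,0,.08]),q)
r.move_linear(list(f+[0,0,.0265]),vel=.12)
print(r.current_contact_force())
r.set_gripper(0,40); print("open",r.current_opening(),r.current_contact_force())
r.move_linear(list(f+[0,0,.15]),vel=.2)
r.sleep(.1); print(r.current_opening(),r.current_contact_force(),r.current_t())
save(grab("wrist"),"wg"); save(grab("side"),"sg")
```

```text
[-0.14762041  0.77025171 -0.39514944]
open -0.0005477209571100452 [ 0.17486794  0.21089785 -0.00401953]
-0.0005386177566208371 [-0.33291112  0.15256753 -0.59392516] 6.6417
```

View pics/wg.png

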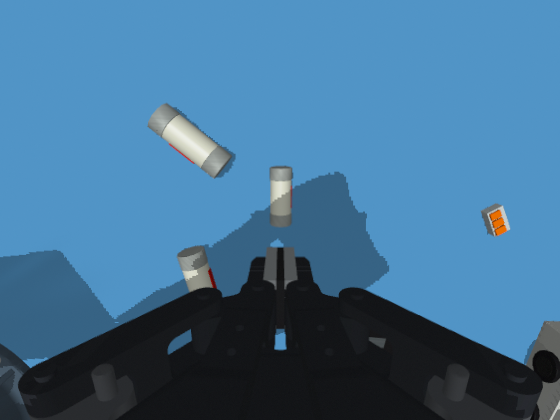

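View pics/sg.png

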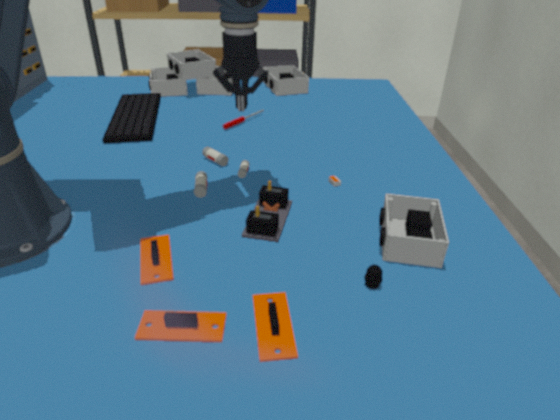

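It missed: the wrist view shows the gripper closed empty, with the fuse still on the bench at (281,197). I need to find out why before trying again.

Run:
```python
from meas import *
print(r.current_tool_pos(), r.current_ee_rot())
im=pickle.load(open("wg.pkl","rb")); hsv=cv2.cvtColor(im["pixels"],cv2.COLOR_RGB2HSV)
m=((hsv[...,1]<80)&(hsv[...,2]>90)); m[:,:240]=0;m[:,320:]=0;m[235:]=0
for c in blobs(m,100): rect(im,c,.011); print(c.reshape(-1,2).min(0),c.reshape(-1,2).max(0))
print("tcp, tip px",proj(im,[im['tp'],im['tp']-[0,0,.022]]), im['depth'][197,281],bydepth(im,[[281,197],[281,150]]))
s=pickle.load(open("sg.pkl","rb"))
print("side proj of f, tip",proj(s,[[.4745,.2472,.011],[.4745,.2472,.128]]))
print(bydepth(s,[[244,170],[244,166]]))
t=grab("top"); save(t,"t1")
print("top proj f",proj(t,[[.4745,.2472,.011]]),bydepth(t,[[174,249],[190,270]]))
im=pickle.load(open("wf.pkl","rb"));print(bydepth(im,[[279,168]]),im['tp'],im['tq'])
```

```text
[0.47400695 0.24698392 0.14883334] [ 7.46062853e-01  6.65874756e-01 -9.60866682e-04 -3.26379245e-04]
[280. 197.] ctr 474.4 245.6 size 60.6 21.2 ang 83.0
[270 167] [291 226]
tcp, tip px [[279.46048625 250.01803261]
 [279.55812998 236.44496274]] 0.29263443 [[0.47510975 0.24856251 0.02294701]
 [0.47998144 0.29111381 0.00064834]]
side proj of f, tip [[243.93360623 168.28399155]
 [242.62413923 124.8348688 ]]
[[0.47607965 0.22384304 0.01857111]
 [0.47500634 0.24472779 0.01880517]]
top proj f [[173.85699978 248.49938064]] [[0.43190024 0.16306755 0.46599084]
 [0.42861007 0.21104901 0.00109684]]
[[0.47566064 0.24801768 0.02096361]] [0.4726216  0.21884238 0.15025712] [7.47782315e-01 6.63943939e-01 1.96314839e-04 1.29858786e-04]
```

View pics/t1.png

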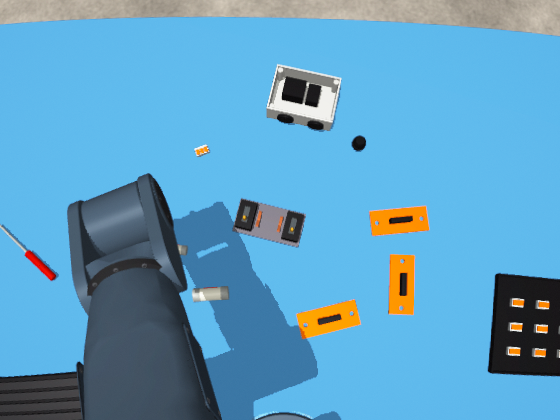

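Run:
```python
from meas import *
im=pickle.load(open("wg.pkl","rb"))
W=cam(im); T=np.eye(4);T[:3,:3]=R.from_quat(im['tq']).as_matrix();T[:3,3]=im['tp']
for rr in (240,246,250,255,262,270,280,300):
  for cc in (274,287):
    P=bydepth(im,[[cc,rr]])[0]; print(rr,cc,im['depth'][rr,cc].round(4),((P-T[:3,3])@T[:3,:3]*1000).round(1))
cv2.imwrite("pics/wgz.png",cv2.resize(im["pixels"][150:360,210:350],None,fx=4,fy=2.8)[:,:,::-1])
```

```text
240 274 0.3269 [-50.1  -6.  146.7]
240 287 0.3296 [-51.1   8.  149.3]
246 274 0.331 [-57.8  -6.1 148.8]
246 287 0.3307 [-57.7   8.  148.5]
250 274 0.1443 [ 10.9  -2.6 -25.9]
250 287 0.145 [ 10.6   3.6 -25.2]
255 274 0.1382 [ 11.1  -2.4 -32.1]
255 287 0.1393 [ 10.6   3.5 -31.1]
262 274 0.1316 [ 10.8  -2.3 -39.1]
262 287 0.1318 [ 10.8   3.3 -38.9]
270 274 0.1239 [ 11.   -2.2 -47. ]
270 287 0.1235 [ 11.2   3.1 -47.4]
280 274 0.1167 [ 10.5  -2.1 -54.6]
280 287 0.1164 [ 10.7   2.9 -54.9]
300 274 0.1106 [  6.4  -1.9 -62.1]
300 287 0.1035 [ 10.3   2.6 -68.3]
```

View pics/wgz.png

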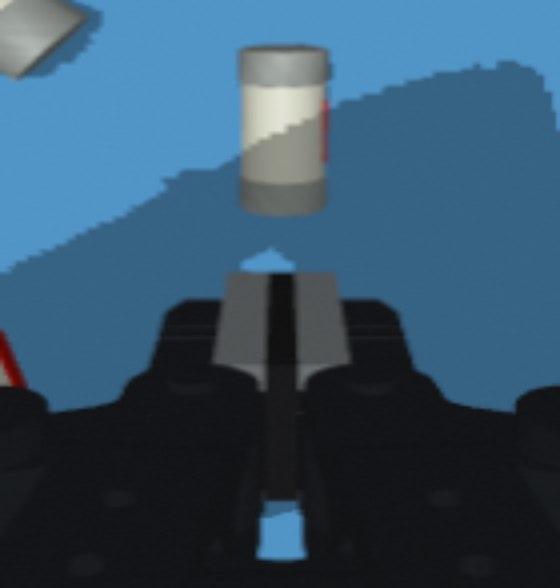

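The XY was right. By wrist depth, the shut fingertips are about 25 mm *behind* the reported TCP, where 22 mm ahead was stated. The side view agrees: tips at row ~108 against a predicted 125, about 45 mm higher. So the real tool is about 47 mm shorter than described. I'll measure tip depth at several openings and use those numbers.

```bash
python3 - <<'E'
from meas import *
for op in (.14,.27,.5):
    r.set_gripper(op,40); r.sleep(.1)
    im=grab("wrist"); save(im,f"wo{int(op*100)}")
    # points in tool frame
    v,u_=np.mgrid[0:420,0:560]; px=np.c_[u_.ravel(),v.ravel()]
    P=(bydepth(im,px)-im['tp'])@R.from_quat(im['tq']).as_matrix()*1000
    ok=(im['depth'].ravel()>.08)&(P[:,2]<15)&(abs(P[:,0])<14)&(abs(P[:,1])<60)
    Q=P[ok]
    for s in(-1,1):
        S=Q[Q[:,1]*s>0]; t=S[S[:,2]>S[:,2].max()-4]
        print(op,r.current_opening(),s,"max z",np.sort(S[:,2])[-8:].round(1),"inner y",(abs(t[:,1])).min().round(1),"x",t[:,0].min().round(1),t[:,0].max().round(1))
save(grab("side"),"so50"); print(r.current_t())
E
python3 -c "
import cv2;a=cv2.imread('pics/so50.png')[60:190,190:300];cv2.imwrite('pics/so50z.png',cv2.resize(a,None,fx=5,fy=4.5,interpolation=2))"
```

```text
0.14 0.14449565994969338 -1 max z [-22.5 -22.5 -22.4 -22.1 -21.8 -21.8 -21.6 -20.9] inner y 5.9 x 5.8 11.3
0.14 0.14449565994969338 1 max z [-22.1 -22.  -22.  -21.8 -21.7 -21.7 -21.4 -21.3] inner y 6.0 x 4.7 11.4
0.27 0.26730985969030696 -1 max z [-18.2 -18.2 -17.7 -17.6 -17.5 -17.4 -17.4 -16.9] inner y 11.0 x -9.7 10.3
0.27 0.26730985969030696 1 max z [-18.6 -18.4 -18.3 -18.  -17.6 -17.2 -17.1 -16.2] inner y 11.5 x -10.0 9.9
0.5 0.49671358775872226 -1 max z [-20.3 -20.  -19.9 -19.8 -19.7 -19.6 -19.6 -18.9] inner y 20.7 x -10.7 10.7
0.5 0.49671358775872226 1 max z [-20.5 -20.1 -19.8 -19.6 -19.2 -19.2 -18.9 -18.6] inner y 21.3 x -10.3 9.1
8.1583
```

View pics/so50z.png

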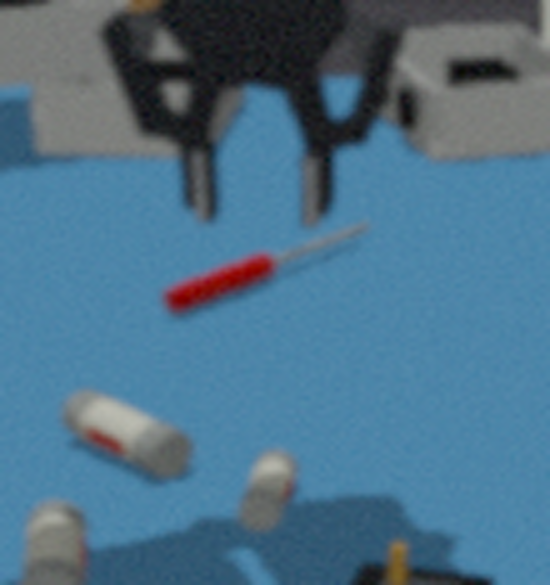

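At 0.5 opening the tips measure about 20 mm above the TCP by depth, and ~21.6 mm by the side view's pixels. I'll settle it with a gentle touch-down on the bench, straddling the fuse.

Run:
```python
from h import *
f=np.array([.4748,.2472,0]); q=down(-6.7)
r.move_to(list(f+[0,0,.05]),q); r.sleep(.15)
f0=r.current_contact_force()
r.move_linear(list(f+[0,0,-.010]),vel=.12); r.sleep(.1)
z=-.010
print(z,r.current_tool_pos(),r.current_contact_force()-f0)
while z>-.028:
    z-=.0015
    try: r.move_linear(list(f+[0,0,z]),vel=.03)
    except r.PlanningError as e: print("plan",e); break
    F=r.current_contact_force()-f0; 
    print(round(z,4),r.current_tool_pos()[2].round(4),F.round(2))
    if abs(F[2])>3: break
print(r.current_t())
```

```text
-0.01 [ 0.4754044   0.24745132 -0.00907984] [-0.58225133 -0.73437622 -0.06863653]
-0.0115 -0.0113 [-0.41  0.06  0.72]
-0.013 -0.0131 [ 0.7   0.27 -0.44]
-0.0145 -0.0146 [ 0.28 -0.28  0.53]
-0.016 -0.0161 [0.79 0.08 1.35]
-0.0175 -0.0176 [ 0.23 -0.82 -0.33]
-0.019 -0.0186 [-0.91 -1.2   6.41]
11.0417
```

Contact at TCP z≈-0.0185. So at half open the tips are 18.5 mm behind the reported TCP. I'll raise a little and close.

Run:
```python
from h import *
f=np.array([.4748,.2472,0])
r.move_linear(list(f+[0,0,-.0125]),vel=.05)
r.set_gripper(0,40); print("open",r.current_opening(),r.current_contact_force(),r.current_tool_pos())
r.move_linear(list(f+[0,0,.12]),vel=.25)
r.sleep(.1); print(r.current_opening(),r.current_contact_force(),r.current_t())
save(grab("wrist"),"wg2"); save(grab("side"),"sg2")
```

```text
open 0.23992515365649292 [-1.16554699 -1.08858118  3.38897509] [ 0.47475806  0.24718529 -0.012451  ]
0.2378580400709783 [ 0.20511023 -0.55257688 -0.98487512] 12.425
```

View pics/wg2.png

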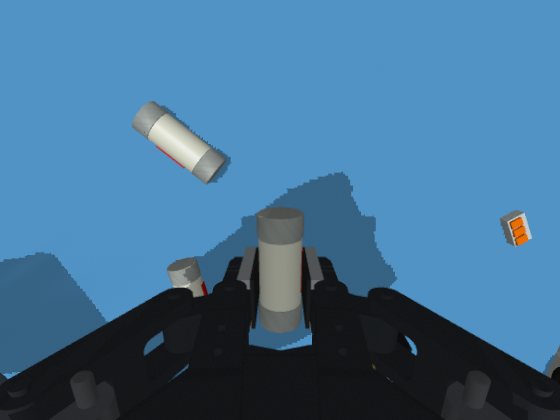

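Fuse is held at px (280,270), opening 0.238 ≈ 20 mm. I'll measure where it sits along the jaws before placing.

Run:
```python
from meas import *
im=pickle.load(open("wg2.pkl","rb"))
Rm=R.from_quat(im['tq']).as_matrix()
for rr in list(range(205,216,2))+[240,300,320,326,328,330,332,334,336]:
    P=bydepth(im,[[280,rr]])[0]; print(rr,((P-im['tp'])@Rm*1000).round(1))
# same for red stripe orientation; angle of fuse edges
hsv=cv2.cvtColor(im["pixels"],cv2.COLOR_RGB2HSV)
m=((hsv[...,1]<80)&(hsv[...,2]>75)); m[:200]=0;m[340:]=0;m[:,:250]=0;m[:,310:]=0
for rr in (215,230,250): c=np.where(m[rr])[0]; print(rr,c.min(),c.max())
```

```text
205 [ -3.8   0.4 117.2]
207 [ 29.1   0.3 -15.2]
209 [ 29.5   0.3 -20.3]
211 [ 29.3   0.3 -23.3]
213 [ 29.4   0.3 -27. ]
215 [ 29.6   0.3 -30.7]
240 [ 19.3   0.3 -34.8]
300 [-11.    0.3 -34.1]
320 [-21.6   0.3 -34.6]
326 [-24.5   0.3 -35.2]
328 [-26.3   0.3 -34.3]
330 [-27.    0.3 -35. ]
332 [-27.4   0.3 -36. ]
334 [-147.9    0.4  118.4]
336 [-150.5    0.4  118.6]
215 257 303
230 257 302
250 250 309
```

Run:
```python
from h import *
c=np.array([.5374,.0388,0])-.0006*u(76.7); q=down(-13.3)
r.move_to(list(c+[0,0,.06]),q); r.sleep(.15)
f0=r.current_contact_force()
r.move_linear(list(c+[0,0,.008]),vel=.1)
z=.008
while z>.002:
    z-=.001
    r.move_linear(list(c+[0,0,z]),vel=.03)
    F=r.current_contact_force()-f0
    print(round(z,4),r.current_tool_pos().round(4),F.round(2))
    if abs(F[2])>4: break
print(r.current_t())
save(grab("wrist"),"wp")
r.set_gripper(.5); r.sleep(.3)
save(grab("wrist"),"wp2")
r.move_linear(list(c+[0,0,.06]),vel=.2)
c2=np.array([.5374,.0388,0])-.04*u(76.7)
r.move_to(list(c2+[0,0,.2]),q); r.sleep(.15)
save(grab("wrist"),"wp3");print(r.current_t())
```

```text
0.007 [0.5376 0.0382 0.0074] [0.93 0.61 0.66]
0.006 [0.5373 0.0382 0.006 ] [0.67 0.65 0.02]
0.005 [0.5372 0.0382 0.0049] [1.47 1.47 1.2 ]
0.004 [0.5373 0.0382 0.0041] [0.07 1.33 2.96]
0.003 [0.5374 0.0382 0.0039] [-3.99  1.16 14.4 ]
15.4917
17.5
```

```bash
python3 -c "
import cv2;a=cv2.imread('pics/wp3.png')[60:300,180:380];cv2.imwrite('pics/wp3z.png',cv2.resize(a,None,fx=3.5,fy=2.5,interpolation=2))"
```

```text
(no output)
```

View pics/wp3.png

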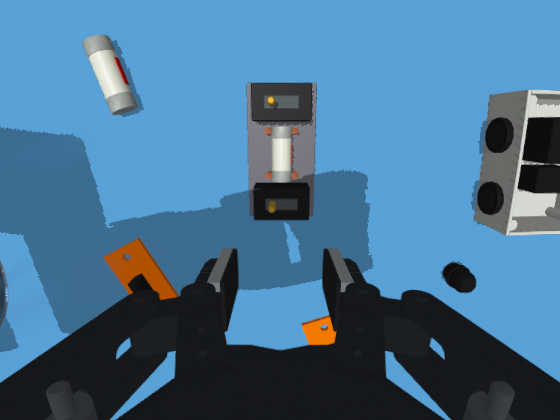

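View pics/wp2.png

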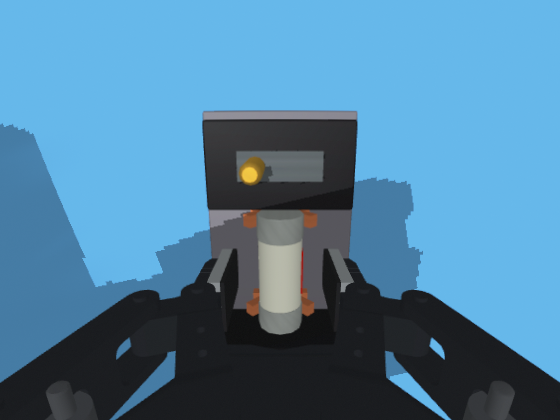

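The fuse lies in both saddles at px (281,152). Next is a look over the target plate, plus a height check on the fuse.

Run:
```python
from meas import *
im=pickle.load(open("wp3.pkl","rb"))
P=bydepth(im,[[282,y] for y in (132,140,150,160,170,178)])*1000; print("fuse top",P.round(1))
hsv=cv2.cvtColor(im["pixels"],cv2.COLOR_RGB2HSV)
M=np.zeros(hsv.shape[:2],bool);M[115:190,260:300]=1
for c in blobs(M&(hsv[...,0]!=0)&(hsv[...,1]<75)&(hsv[...,2]>110)|M&(hsv[...,1]<45)&(hsv[...,2]>110),50): rect(im,c,.033)
c=np.array([.5461,-.2541,0])-.04*u(96.3)
r.move_to(list(c+[0,0,.2]),down(6.3)); r.sleep(.15)
save(grab("wrist"),"wpl"); print(r.current_t(),r.current_q())
```

```text
fuse top [[543.8  60.1  38.5]
 [542.   52.3  39. ]
 [539.6  42.4  38.1]
 [537.3  32.5  39.5]
 [534.9  22.2  38.4]
 [533.   14.1  39.2]]
[282. 154.] ctr 536.1 39.0 size 60.6 42.0 ang 76.7
18.8333 [-5.63257682e-01  4.98577556e-01  1.46415136e+00  8.43536865e-05
  1.17880701e+00 -6.74408008e-01]
```

View pics/wpl.png

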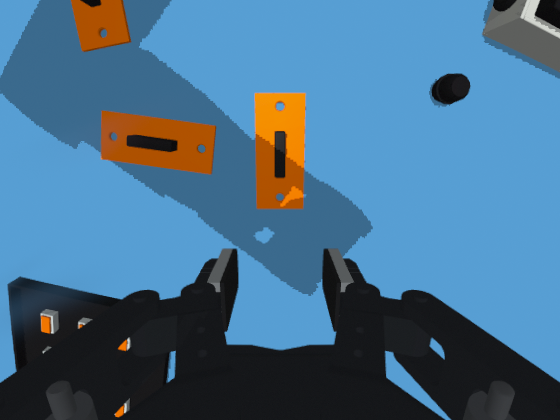

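Run:
```python
from meas import *
im=pickle.load(open("wpl.pkl","rb")); hsv=cv2.cvtColor(im["pixels"],cv2.COLOR_RGB2HSV)
M=np.zeros(hsv.shape[:2],bool);M[85:215,245:315]=1
o=M&(hsv[...,0]<25)&(hsv[...,1]>170)&(hsv[...,2]>60)
for c in blobs(o,500):
    rect(im,c,.005)
    f=np.zeros(o.shape,np.uint8); cv2.drawContours(f,[c],-1,1,-1)
    f=cv2.erode(f,np.ones((3,3)))
    h=(f>0)&~o
    for k in blobs(h,8): rect(im,k,.004)
    kk=(f>0)&(hsv[...,2]<60)
    for k in blobs(kk,50): rect(im,k,.027)
```

```text
[280. 149.] ctr 546.5 -254.3 size 130.1 55.1 ang 96.2
[280. 196.] ctr 552.2 -306.2 size 8.6 8.4 ang 96.3
[280. 154.] ctr 546.6 -256.1 size 51.5 10.6 ang 96.3
[280. 106.] ctr 541.3 -203.4 size 8.9 8.6 ang 6.3
[280. 154.] ctr 546.5 -254.7 size 47.1 9.9 ang 96.3
```

Plate at (546.6,-254.6), axis 96.3°. Hole spacing comes out at 103.4 mm against 104 stated, so the two views agree. Grasp by the rib.

Run:
```python
from h import *
c=np.array([.5466,-.2546,0]); q=down(6.3)
r.move_to(list(c+[0,0,.05]),q); r.sleep(.15); f0=r.current_contact_force()
r.move_linear(list(c+[0,0,-.0055]),vel=.1)
print(r.current_contact_force()-f0)
r.set_gripper(0,70); print("open",r.current_opening(),(r.current_contact_force()-f0).round(2),r.current_tool_pos().round(4))
r.move_linear(list(c+[0,0,.10]),vel=.2)
r.sleep(.1); print(r.current_opening(),r.current_contact_force().round(2),r.current_t())
save(grab("wrist"),"wg3")
```

```text
[-0.80295451  1.09497043  1.07922075]
open 0.11504186459451782 [-2.16  1.92  6.34] [ 0.5471 -0.2548 -0.0046]
0.11547805518639928 [-0.6  -0.29 -1.07] 21.5167
```

View pics/wg3.png

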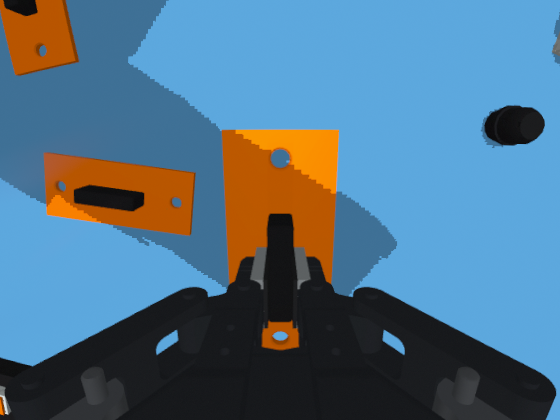

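Plate is held, with both holes visible at (280,158) and (281,337). I'll measure the holes in the tool frame, and the pins again.

Run:
```python
from meas import *
im=pickle.load(open("wg3.pkl","rb")); hsv=cv2.cvtColor(im["pixels"],cv2.COLOR_RGB2HSV)
Rm=R.from_quat(im['tq']).as_matrix()
tool=lambda P:((P-im['tp'])@Rm*1000).round(1)
print(im['tp'],tool(bydepth(im,[[250,140],[310,140],[235,200],[325,200],[240,245],[320,245],[270,345],[292,345]])))
nb=~((hsv[...,0]<25)&(hsv[...,1]>150)&(hsv[...,2]>60))
blue=(hsv[...,0]>90)&(hsv[...,0]<120)&(hsv[...,1]>80)&(hsv[...,2]>60)
for box in ((140,176,262,300),(325,347,266,296)):
    M=np.zeros(nb.shape,bool); M[box[0]:box[1],box[2]:box[3]]=1
    for c in blobs(M&blue,20):
        (cx,cy),ax,an=cv2.fitEllipse(c); print((cx,cy),ax,c.reshape(-1,2).min(0),c.reshape(-1,2).max(0))
        for zz in (.010,.005): print(zz,tool(onplane(im,[[cx,cy]],im['tp'][2]+zz)))
cv2.imwrite("pics/wg3z.png",cv2.resize(im["pixels"][130:350,220:340],None,fx=4,fy=2.7)[:,:,::-1])
# pins
for n,boxes in (("wp3",((95,110,262,276),(198,215,262,278))),("wp2",((150,190,235,270),))):
    im=pickle.load(open(n+".pkl","rb")); hsv=cv2.cvtColor(im["pixels"],cv2.COLOR_RGB2HSV)
    for i,b in enumerate(boxes):
        cr=im["pixels"][b[0]-6:b[1]+6,b[2]-6:b[3]+6]; cv2.imwrite(f"pics/pin_{n}{i}.png",cv2.resize(cr,None,fx=12 if n=="wp3" else 8,fy=12 if n=="wp3" else 8,interpolation=cv2.INTER_NEAREST)[:,:,::-1])
        sub=np.zeros(hsv.shape[:2],bool); sub[b[0]:b[1],b[2]:b[3]]=1
        m=sub&(hsv[...,0]>=14)&(hsv[...,0]<30)&(hsv[...,1]>120)&(hsv[...,2]>60)
        v=hsv[...,2][m]; th=np.percentile(v,60); t=m&(hsv[...,2]>th)
        for nm,k in (("all",m),("bright",t)):
            y,x=np.where(k); print(n,i,nm,x.mean().round(2),y.mean().round(2),len(x),(onplane(im,[[x.mean(),y.mean()]],.063)*1000).round(1))
        print(bydepth(im,[[int(x.mean()),int(y.mean())]])*1000)
```

```text
[ 0.54572148 -0.25413199  0.09827035] [[ 61.1 -14.2 -10.4]
 [ 61.1  14.6 -10.6]
 [ 31.6 -22.4 -11.1]
 [ 31.3  23.1  -9.6]
 [  6.8 -20.9  -9.6]
 [  6.7  21.4  -9.3]
 [-56.3  -5.7 -10.2]
 [-56.9   7.3  -9.5]]
(279.7655334472656, 158.0532684326172) (16.57679557800293, 17.088056564331055) [271 150] [288 166]
0.01 [[52.4  0.1 -9.9]]
0.005 [[51.9  0.1 -4.9]]
(279.69830322265625, 335.5) (7.428986072540283, 13.319489479064941) [273 332] [286 339]
0.01 [[-49.7   0.  -10.1]]
0.005 [[-53.6   0.   -5.1]]
wp3 0 all 270.56 100.52 62 [[540.   90.6  63. ]]
wp3 0 bright 270.04 99.6 25 [[539.8  91.4  63. ]]
[[539.87353166  91.78017821  65.144249  ]]
wp3 1 all 271.6 206.77 81 [[517.   -7.9  63. ]]
wp3 1 bright 271.25 208.31 32 [[516.3  -9.4  63. ]]
[[516.29275065  -8.65193712  64.52946183]]
wp2 0 all 251.6 170.82 544 [[540.7  92.1  63. ]]
wp2 0 bright 249.05 174.12 218 [[539.6  91.3  63. ]]
[[539.82558904  91.50412478  64.60081329]]
```

View pics/wg3z.png

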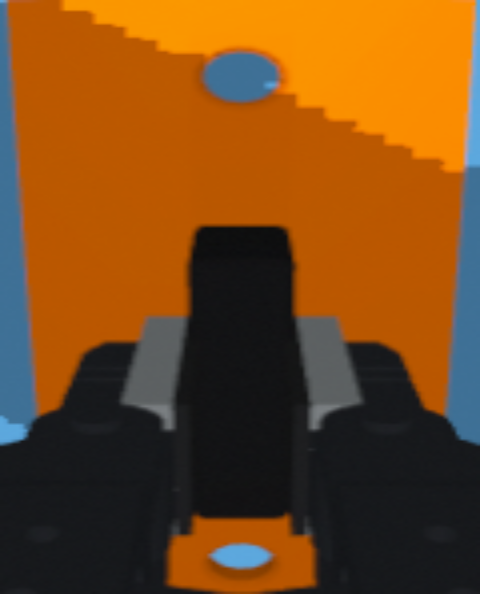

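View pics/pin_wp30.png

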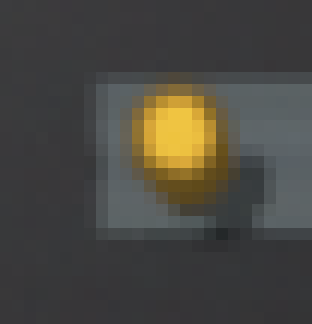

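View pics/pin_wp31.png

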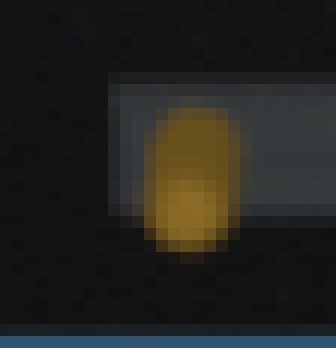

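View pics/pin_wp20.png

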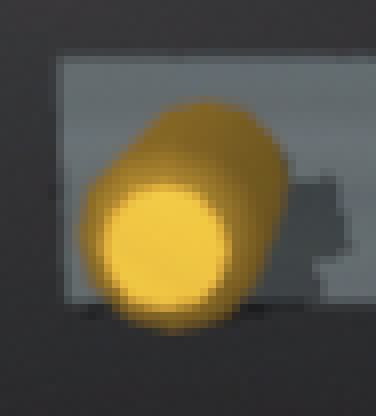

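The three +y pin measurements agree at (539.7,91.3). The −y pin is at (516.3,−9.4), and the spacing is 103.4 mm. That puts the pin midpoint at (528.0,41.0), axis 76.9°. The plate holes sit centred on the tool to within 0.2 mm. I'll hover just above the pins and look through the holes.

Run:
```python
from h import *
c=np.array([.52795,.0408,0]); q=down(-13.2)
p=r.current_tool_pos()
r.move_to(list(c+[0,0,.12]),q)
r.move_linear(list(c+[0,0,.066]),vel=.12); r.sleep(.2)
im=grab("wrist"); save(im,"wt"); print(im['tp'],r.current_t(),r.current_contact_force())
cv2.imwrite("pics/wtz.png",cv2.resize(im["pixels"][130:350,220:340],None,fx=5,fy=2.7,interpolation=cv2.INTER_CUBIC)[:,:,::-1])
```

```text
[0.52843805 0.04074357 0.06675513] 23.5583 [-0.67527705 -0.16763036 -0.76337172]
```

View pics/wtz.png

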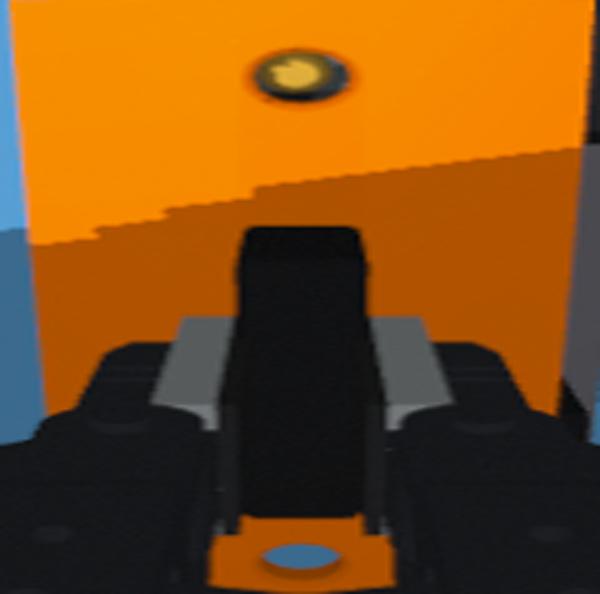

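The +y pin shows almost centred in its hole, with only slack within the cone's capture. Descend under force watch.

Run:
```python
from h import *
c=np.array([.52795,.0408,0]); f0=r.current_contact_force(); z=.066
while z>.0365:
    z-=.0025 if z>.043 else .0015
    r.move_linear(list(c+[0,0,z]),vel=.04)
    F=np.mean([r.current_contact_force() for _ in range(3)],0)-f0; p=r.current_tool_pos()
    print(round(z,4),p.round(4),F.round(1),r.current_torque().round(2))
    if F[2]>8: break
im=grab("wrist"); save(im,"wt2"); print(r.current_t())
cv2.imwrite("pics/wt2z.png",cv2.resize(im["pixels"][130:350,220:340],None,fx=5,fy=2.7,interpolation=cv2.INTER_CUBIC)[:,:,::-1])
```

```text
0.0635 [0.5279 0.0408 0.0634] [ 0.9 -1.1 -0.7] [ 0.03 -0.04 -0.  ]
0.061 [0.5278 0.0408 0.0608] [2.1 1.1 0.1] [ 0.01 -0.03  0.01]
0.0585 [0.5278 0.0408 0.0583] [ 0.6 -0.1  0.1] [ 0.   -0.03  0.02]
0.056 [0.5278 0.0408 0.0558] [ 0.8 -0.8 -0.4] [-0.01 -0.02  0.04]
0.0535 [0.5278 0.0408 0.0533] [-0.2  0.9  0.6] [0.01 0.02 0.05]
0.051 [0.5278 0.0408 0.0508] [0.4 0.1 0.1] [-0.02 -0.03 -0.02]
0.0485 [0.5279 0.0408 0.0483] [ 0.7  0.4 -0.8] [-0.06  0.02  0.04]
0.046 [0.5279 0.0408 0.0458] [ 0.6  0.3 -0.3] [-0.01  0.04  0.04]
0.0435 [0.5279 0.0408 0.0434] [1.1 0.6 0.7] [ 0.01 -0.01 -0.02]
0.041 [0.5278 0.0408 0.0408] [ 0.9 -0.5 -0.3] [-0.02 -0.02  0.03]
0.0395 [0.5279 0.0408 0.0394] [0.3 0.6 1.2] [ 0.04  0.   -0.05]
0.038 [0.5279 0.0408 0.0379] [0.  0.3 0.4] [-0.04  0.03  0.02]
0.0365 [0.5282 0.0408 0.0373] [-3.5 -0.6 11.7] [ 0.01  0.71 -0.09]
26.8583
```

View pics/wt2z.png

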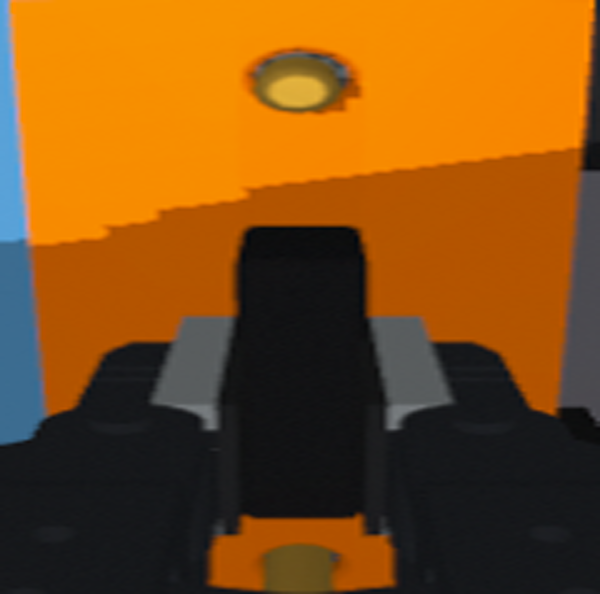

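Both pins came through with no contact until TCP 0.0373, so the underside is at about 42 mm, which is the seat. Release, back off and check.

Run:
```python
from meas import *
c=np.array([.52795,.0408,0])
r.set_gripper(.5); r.sleep(.2)
r.move_linear(list(c+[0,0,.13]),vel=.15)
c2=np.array([.5374,.0388,0])-.05*u(76.7)
r.move_to(list(c2+[0,0,.22]),down(-13.3)); r.sleep(.15)
im=grab("wrist"); save(im,"we"); hsv=cv2.cvtColor(im["pixels"],cv2.COLOR_RGB2HSV)
M=np.zeros(hsv.shape[:2],bool);M[50:235,200:360]=1
for k in blobs(M&(hsv[...,0]<14)&(hsv[...,1]>170)&(hsv[...,2]>60)|M&(hsv[...,0]<25)&(hsv[...,1]>200)&(hsv[...,2]>120),500):
    rect(im,k,.047); x0,y0=k.reshape(-1,2).min(0); x1,y1=k.reshape(-1,2).max(0); print(x0,y0,x1,y1)
    m=np.zeros(M.shape,np.uint8); cv2.drawContours(m,[k],-1,1,-1); m=cv2.erode(m,np.ones((5,5)))
    m=(m>0)&(hsv[...,0]<16)&(hsv[...,1]>200)
    y,x=np.where(m); P=bydepth(im,np.c_[x,y]); 
    A=np.c_[P[:,:2]-P[:,:2].mean(0),np.ones(len(P))]; s=np.linalg.lstsq(A,P[:,2],rcond=None)[0]; print("slope",s.round(4),"top z med",np.median(P[:,2]).round(4))
save(grab("side"),"se"); print(r.current_t())
a=cv2.imread("pics/se.png")[160:260,210:320]; cv2.imwrite("pics/sez.png",cv2.resize(a,None,fx=6,fy=5.5,interpolation=2))
```

```text
[273. 140.] ctr 529.3 40.7 size 132.3 56.5 ang 76.8
245 78 300 204
slope [-0.0034  0.0987  0.049 ] top z med 0.0475
28.9917
```

View pics/we.png

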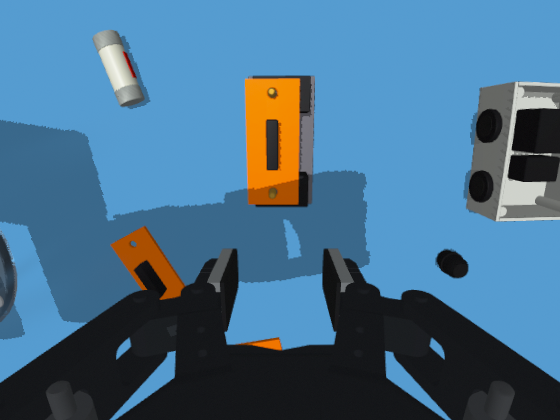

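View pics/sez.png

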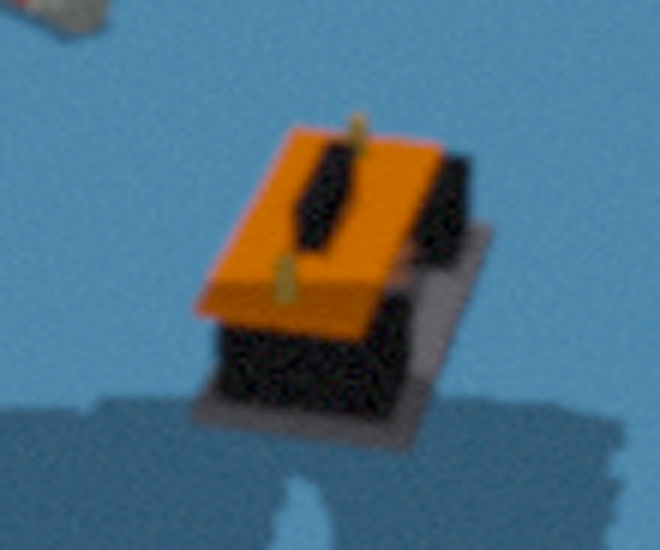

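The plate is on both pins at (272,92) and (272,193). The least-squares slope of 0.099 disagrees with the flat look, so I'll check it robustly, excluding the pins and rib.

Run:
```python
from meas import *
im=pickle.load(open("we.pkl","rb"))
for y0,y1 in ((80,86),(98,108),(115,165),(176,186),(198,203)):
    o=[]
    for x0,x1 in ((249,262),(284,296)):
        v,u_=np.mgrid[y0:y1,x0:x1]; P=bydepth(im,np.c_[u_.ravel(),v.ravel()]); o.append((np.median(P[:,2])*1000).round(2)); o.append((P[:,2].std()*1000).round(1))
    print(y0,o)
```

```text
80 [np.float64(47.19), np.float64(0.8), np.float64(47.57), np.float64(38.7)]
98 [np.float64(47.69), np.float64(0.8), np.float64(47.5), np.float64(30.1)]
115 [np.float64(47.67), np.float64(13.0), np.float64(47.71), np.float64(0.7)]
176 [np.float64(47.54), np.float64(0.9), np.float64(47.51), np.float64(30.1)]
198 [np.float64(47.28), np.float64(0.7), np.float64(47.48), np.float64(0.8)]
```

The plate top reads 47.2–47.7 mm everywhere (47 expected), so it is level. The earlier slope came from no-reading depth pixels. Handing in.

Run:
```python
from h import *
r.hand_in(); print(r.current_t())
```

```text
the job is handed in; nothing more can be done
the job is handed in; nothing more can be done
```

The smallest fuse lies in both copper saddles and has been let go. The farthest orange plate is threaded over both brass pins and sits flat on the end blocks, rib up. I handed in at about 29 s of the 64 s allowed; no verdict is reported.

**Last checks**
- **Fuse:** its top measured 38–39.5 mm above the bench (38.6 expected), and it lay along the holder's axis. I checked this before the plate covered it; it could not be measured afterwards.
- **Plate:** its top measured 47.2–47.7 mm at ten spots (47 expected), so it is level. Its axis is 76.8° against the holder's 76.7°. Its middle is about 8–9 mm toward the robot and within about 1 mm along the holder. That fits the pins, which I found at x ≈ -9.9 mm.
- **Descent:** there was no contact force until the plate seated.

**What failed or disagreed**
- **Missed first grasp:** the gripper closed above the fuse without moving it. The real fingertips stand about 18–25 mm behind the reported TCP, not 22 mm ahead as stated. I confirmed this by wrist depth, the side view and a light touch on the bench, then used the measured length.
- **False tilt reading:** a first plane fit gave a 0.099 rad slope on the plate. This came from pixels with no depth reading, and the check by zones showed it flat.

I did not touch the other things, and the last wrist picture shows the gland, the enclosure and one of the big fuses where they were. I did not re-measure the connector after the plate was placed.

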